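# Find the tired spring plunger of a lens press

## Robot

A 6-joint arm with a two-finger parallel gripper is mounted at the origin on the work surface. World frame = base frame: x ahead of the robot, y to its left, z up, the work surface at z = 0. Lengths are in m, angles in rad, forces in N, time in s.
With the tool pointing down it reaches from about 0.35 to 0.85 m from the base axis. Payload 8.1 kg.
Tool frame: the origin (TCP) lies midway between the tips of the shut fingers; the grasp point (between the pads) lies 19 mm behind it; z points along the fingers, y is the line along which they close (so a half turn about z gives the same grasp; the last joint's range is limited). The gripper opens to 85 mm and grips with 20 to 120 N. Pads are 22 mm wide; open, the fingers measure 114 mm over their backs; the gripper's body (76 mm by 85 mm) begins 54 mm behind the grasp point. The pads swing forward as they close: fully open they stand 13 mm farther back than shut.
Start: joints at [-1.428, 0.13, 1.488, -0, 1.523, -0.085], TCP at [0.136, -0.584, 0.231] pointing down, gripper open.
Joint ranges: [-2.96, 2.96], [-0.89, 2.26], [0.02, 2.5], [-1.34, 4.48], [0, 2.73], [-2.66, 2.66]. Speed limits (rad/s): [2.39, 2.39, 2.79, 3.14, 3.14, 3.14].

## Interface

Orientations are given as a unit quaternion [w, x, y, z].
In Python, from bench import ctrl, eyes, models gives the robot as it stands. The module is installed in compiled form; this text tells all that it offers.
- The arm moves only by the tool play_rows, never from a script. Its argument "increments" is a list of rows, each an object of numbers: "hand": the opening in per cent of the stroke, from 0 (shut) to 100 (fully open); "tx", "ty", "tz": the shift along the world's x, y, z each as a share of 300 mm, from -1 to 1; "rx", "ry", "rz": the turn, a rotation vector about the world's x, y, z each as a share of pi rad, from -1 to 1. In form: [{"hand": .., "tx": .., "ty": .., "tz": .., "rx": .., "ry": .., "rz": ..}, ...]. A call has exactly 10 rows; each row is the pose to reach, as a shift and turn from the pose commanded when the call began, turning the shorter way round; what a row does not reach only later rows make up. A row lasts 1/10 s, in which the tool goes at most 50 mm and 8.59 degrees, less where a joint would pass 70% of its speed; a pose out of reach is approached as far as the arm can. A call with a number of a shift or a turn outside -1 to 1 is refused whole. A call with a gripper value outside its range is refused whole. The fingers move at their own pace and stop on an object; "grip_force" is the grip in N (left out, the last holds). Time passes only in rows, so rows that repeat a pose let the fingers close, or fill a call up. It gives the time, the measured TCP pose, the force, the opening and the grip force at its end, in the units of the state.
- ctrl.observe(): the state, without advancing time (a new reading comes with each control period).
- eyes.get_image(name): name is "side" or "top" or "wrist"; returns the picture (480x640x3 uint8, red, green, blue); there is no depth.
- eyes.camera_params(name): a dict with "fx", "fy", "cx", "cy" (pixels), "R" (3x3) and "t" (3): a world point X has camera coordinates R X + t. Camera axes: x right, y down, z forward; pixel columns grow to the right and rows downward; lengths in m; the calibration is good to about 2 mm. A picture is of the moment at which its call begins: read the wrist's pose just before it. camera_params takes no time and is no camera call; for the wrist camera it gives the pose at the moment of the call.
- ctrl.sign_off(): hands the job in; it is judged then, once.
Trained networks look in the newest picture that a camera, given by its name, has taken for a name from the list of things; names that differ only in an ending like _2 or _b are one class to them, and where a whole thing is asked for, a point or a joint stands for the part that bears it (a point fixed in the world has none). Each returns a list of dicts, best first, with "confidence" (0 to 1); they miss things now and then, are a little off and sometimes report something else, mostly with a low value. They report only what shows in the picture. A call takes as long as a camera call. They do not tell look-alikes from the thing itself.
- models.recognise(thing, camera): "position" ([x, y, z] in m, in the coordinates of the camera as it stood for that picture, good to about 4 mm: the middle of the surface that is visible of it).
- models.regions_of(thing, camera): "region" (480x640 bool, what is visible of it).
- models.pinpoint(thing, camera): "position" ([x, y, z] in m, in the coordinates of the camera as it stood for that picture, good to about 4 mm: a listed point, or the origin of a listed thing).
The state is a dict: "t": time; "q": joint angles; "qvel": joint speeds; "tau": joint torques, N m; "eef_pos": TCP position; "tcp_rot": TCP orientation; "wrist_force": force on the tool from outside, world axes, zero at the start; "moment": the same for the moment, N m; "width": finger opening in m; "grip_force": force on a finger pad.
Only numpy, scipy, OpenCV 4.12 (cv2) and the standard library are available. Lean on these libraries where they do the work, as an engineer would, in place of code of your own. Each camera call takes 0.05 s, during which the arm holds its last target. There are 200 camera calls.

## Task

One of the three sprung plungers on the lens-press bed has gone soft: under the brass test weight it sinks about 20 mm, while the two good ones sink less than 10 mm. Stand the big brass weight on the pads, one after another, until you find the soft one, and leave the weight standing there, upright in the middle of that pad.

Things in the scene. Friction and masses are not known exactly. Their poses are not given: they have to be found in the camera images.
- weight_center (a point): Big brass test weight (0.5 kg, loose, upright on the bench at the start): round body 44 mm in diameter, 28 mm high, with a round grip 28 mm in diameter on top; 62 mm high in all. Point: its centre, 31 mm above the underside, z up. Hold it by the grip, 30 to 62 mm above the underside, at any yaw. The plain small steel weight (24 mm wide) is not used.
- pad_left (a point): Left plunger (highest along y of the row). Point: middle of the top face of its UNLOADED pad, 92 mm above the bench, fixed to the bed: it does not sink with the pad. Pad: flat black rubber disc, 68 mm in diameter, 10 mm thick, on a steel stem in an aluminium sleeve 40 mm wide. The three look alike; which is soft varies. z up, y along the row, x across it.
- pad_middle (a point): The same point of the middle plunger, 105 mm from the others. Once let go on a pad, the weight sinks straight down and settles within half a second: 3 to 5 mm and 7 to 9 mm on the two good plungers, 17 to 23 mm on the soft one (end stop 26 mm). An unloaded pad springs back.
- pad_right (a point): The same point of the right plunger (lowest along y of the row). All three stand on a dark steel bed, 110 x 330 x 12 mm, fixed to the bench; sleeve tops 40 mm below the unloaded pad tops.
Things that resemble listed ones, but are neither listed nor needed, are in the scene too. Of the things shaped like the part that bears weight_center, the brass one is meant.

How it is judged:
By the outcome, as a careful person would: the job done as asked, in the order asked, and still so for the second after the job is handed in, with the robot touching nothing.
It also fails if it takes over 51 s, if anything falls off the work surface, if the arm or the gripper's body presses on something with over 40 N, if the wrist force passes 120 N, or if a joint passes its speed limit or range.

## Working session

There is one attempt and no reset: what is moved stays moved. The work goes in short steps, Python scripts to look and compute and a tool call to move; the robot and the scene stay as the last step left them, time stands still between calls to the robot, and variables do not carry over. Pictures are saved under pics/ and viewed, at most 10 in all, crops included, and the job is handed in when it is done.

Besides the shell and the picture viewer there is one more tool, called after ">>>" by a JSON object that holds its "name" and its "arguments". play_rows: Moves the arm, as the interface text tells. Its arguments: {"type":"object","properties":{"increments":{"type":"array"},"grip_force":{"type":"number"}},"required":["increments"]}

```bash
mkdir -p pics; cat > h.py <<'E'
from bench import ctrl, eyes, models
import numpy as np, cv2
def look(cam, things, save=None):
    P=eyes.camera_params(cam); im=eyes.get_image(cam)
    R=np.array(P["R"]);t=np.array(P["t"])
    if save: cv2.imwrite("pics/"+save,im[:,:,::-1])
    for th in things:
        for r in models.pinpoint(th,cam)[:4]:
            p=np.array(r["position"]); w=R.T@(p-t)
            print(cam,th,round(r["confidence"],2),w.round(4),"px",int(P["fx"]*p[0]/p[2]+P["cx"]),int(P["fy"]*p[1]/p[2]+P["cy"]))
    return im,P
E
python3 - <<'E'
from h import *
T=["weight_center","pad_left","pad_middle","pad_right"]
a,_=look("top",T);b,_=look("side",T)
cv2.imwrite("pics/a.png",cv2.resize(np.vstack([a,b])[:,:,::-1],(400,600),interpolation=cv2.INTER_AREA))
cv2.imwrite("pics/top.png",a[:,:,::-1])
s=ctrl.observe();print(s["t"],s["eef_pos"],s["tcp_rot"],s["width"])
E
```

```text
top weight_center 0.8 [ 0.5328 -0.2507  0.0305] px 458 239
top weight_center 0.79 [ 0.5091 -0.1695  0.0306] px 409 255
top weight_center 0.72 [ 0.4546 -0.2995  0.0332] px 491 287
side weight_center 0.85 [ 0.4535 -0.3006  0.029 ] px 355 170
side weight_center 0.84 [ 0.5326 -0.2594  0.032 ] px 318 177
side weight_center 0.62 [ 0.5112 -0.1669  0.0316] px 326 203
side pad_middle 0.82 [0.4849 0.0663 0.0879] px 336 256
0.5 [ 0.13551147 -0.58447488  0.23125692] [-3.68105296e-05  9.93521561e-01  1.13643770e-01 -1.37702533e-06] 0.08547167842730055
```

View pics/top.png

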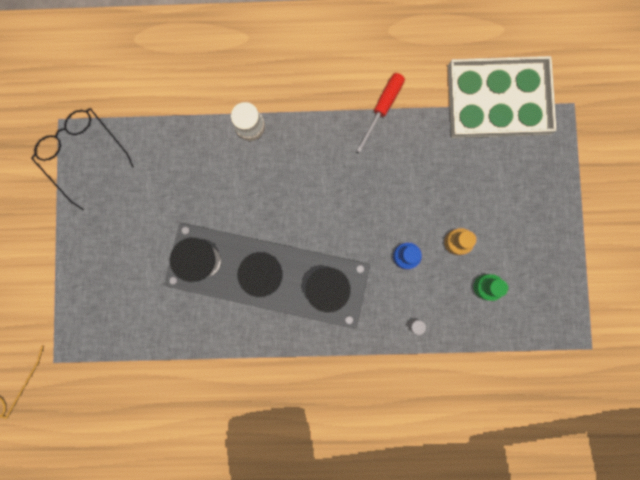

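View pics/a.png

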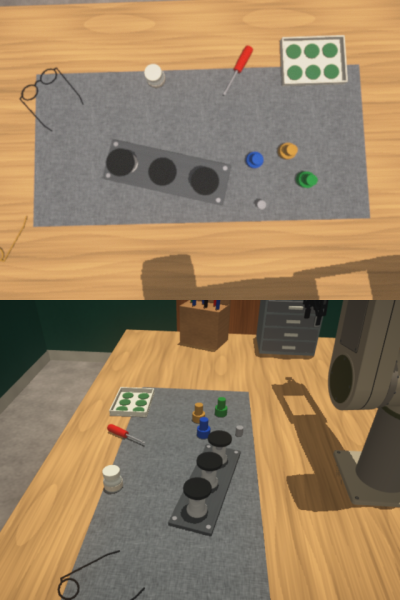

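```bash
cat >> h.py <<'E'
def ray(P,u,v,z):
    R=np.array(P["R"]);t=np.array(P["t"]);c=-R.T@t
    d=R.T@np.array([(u-P["cx"])/P["fx"],(v-P["cy"])/P["fy"],1]); return c+d*(z-c[2])/d[2]
def proj(P,X):
    p=np.array(P["R"])@np.array(X)+np.array(P["t"]); return np.array([P["fx"]*p[0]/p[2]+P["cx"],P["fy"]*p[1]/p[2]+P["cy"]])
E
python3 - <<'E'
from h import *
a=cv2.imread("pics/top.png");P=eyes.camera_params("top")
m=(a.max(2)<58).astype(np.uint8)
m=cv2.morphologyEx(m,cv2.MORPH_OPEN,np.ones((9,9)))
n,_,st,c=cv2.connectedComponentsWithStats(m)
for s,k in zip(st,c):
    if 900<s[4]<4000 and 200<k[1]<330:print(s,k,ray(P,*k,0.09).round(4))
# orange: grip-top at z=.062
h=cv2.cvtColor(a,cv2.COLOR_BGR2HSV)
m=cv2.inRange(h,(8,140,120),(25,255,255));m[:220]=0;m[262:]=0;m[:,:440]=0;m[:,480:]=0
M=cv2.moments(m,True);u,v=M['m10']/M['m00'],M['m01']/M['m00'];print(u,v,ray(P,u,v,.031),eyes.camera_params("side"))
E
```

```text
[ 171  239   43   41 1354] [191.59970458 259.24593796] [0.51   0.1691 0.09  ]
[ 244  254   34   39 1024] [261.         274.85058594] [0.4839 0.0646 0.09  ]
461.1578947368421 240.98178137651823 [ 0.53088963 -0.25449996  0.031     ] {'fx': 573.5346537029385, 'fy': 573.5346537029385, 'cx': 319.7304139700613, 'cy': 229.78521555800006, 'R': array([[-0.99821546, -0.05569785,  0.02153234],
       [-0.0509228 ,  0.60564217, -0.79410606],
       [ 0.03118911, -0.79378543, -0.60739767]]), 't': array([0.51292443, 0.09853946, 1.02264283])}
```

>>> {"name": "play_rows", "arguments": {"increments": [{"hand": 100, "tx": 0.16, "ty": 0.1}, {"hand": 100, "tx": 0.32, "ty": 0.2}, {"hand": 100, "tx": 0.48, "ty": 0.3}, {"hand": 100, "tx": 0.64, "ty": 0.4}, {"hand": 100, "tx": 0.8, "ty": 0.5}, {"hand": 100, "tx": 0.95, "ty": 0.6}, {"hand": 100, "tx": 1, "ty": 0.75}, {"hand": 100, "tx": 1, "ty": 0.9}, {"hand": 100, "tx": 1, "ty": 1}, {"hand": 100, "tx": 1, "ty": 1}]}}

```text
validation failed for argument at $.in...
```

>>> {"name": "play_rows", "arguments": {"increments": [{"hand": 100, "tx": 0.16, "ty": 0.1, "tz": 0, "rx": 0, "ry": 0, "rz": 0}, {"hand": 100, "tx": 0.32, "ty": 0.2, "tz": 0, "rx": 0, "ry": 0, "rz": 0}, {"hand": 100, "tx": 0.48, "ty": 0.3, "tz": 0, "rx": 0, "ry": 0, "rz": 0}, {"hand": 100, "tx": 0.64, "ty": 0.4, "tz": 0, "rx": 0, "ry": 0, "rz": 0}, {"hand": 100, "tx": 0.8, "ty": 0.5, "tz": 0, "rx": 0, "ry": 0, "rz": 0}, {"hand": 100, "tx": 0.95, "ty": 0.6, "tz": 0, "rx": 0, "ry": 0, "rz": 0}, {"hand": 100, "tx": 1, "ty": 0.75, "tz": 0, "rx": 0, "ry": 0, "rz": 0}, {"hand": 100, "tx": 1, "ty": 0.9, "tz": 0, "rx": 0, "ry": 0, "rz": 0}, {"hand": 100, "tx": 1, "ty": 1, "tz": 0, "rx": 0, "ry": 0, "rz": 0}, {"hand": 100, "tx": 1, "ty": 1, "tz": 0, "rx": 0, "ry": 0, "rz": 0}], "grip_force": 60}}

```text
t: 1.5
eef_pos: [0.4365, -0.2793, 0.2312]
tcp_rot: [-0.001, 0.993, 0.116, 0.0]
wrist_force: [0.4, -1.1, -0.3]
width: 0.0854
grip_force: 0.0
```

```bash
python3 - <<'E'
from h import *
s=ctrl.observe();print(s["t"],s["eef_pos"],s["tcp_rot"])
look("wrist",["weight_center","pad_right","pad_middle"],"w1.png")
E
```

```text
1.5 [ 0.43651479 -0.27927357  0.23117429] [-1.06799673e-03  9.93229743e-01  1.16161534e-01  1.88452871e-04]
wrist weight_center 0.96 [ 0.4583 -0.3003  0.0354] px 341 188
wrist weight_center 0.89 [ 0.539  -0.2579  0.0298] px 317 88
wrist weight_center 0.76 [ 0.5104 -0.1686  0.0355] px 211 96
```

View pics/w1.png

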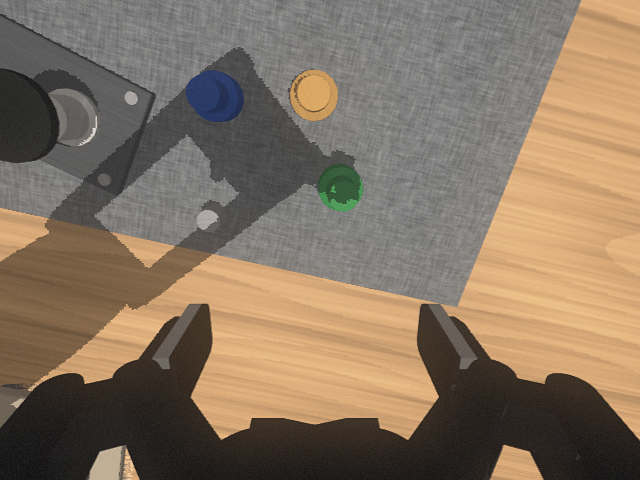

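```bash
python3 - <<'E'
from h import *
P=eyes.camera_params("wrist");print(ray(P,314.5,92.5,.062),ray(P,314.5,95.5,.028))
im=cv2.imread("pics/top.png");cv2.imwrite("pics/c.png",cv2.resize(im[220:345,150:390],None,fx=3,fy=3,interpolation=cv2.INTER_CUBIC))
P=eyes.camera_params("top");print([ray(P,u,v,.092).round(4) for u,v in((193,259.5),(260.5,274.5),(327.5,289.5))],ray(P,463,240,.062))
print(proj(P,[.51,.169,.092]),-np.array(P["R"]).T@P["t"])
E
```

```text
[ 0.53242932 -0.26359485  0.062     ] [ 0.53216737 -0.26368519  0.028     ]
[array([0.5095, 0.1664, 0.092 ]), array([0.4844, 0.065 , 0.092 ]), array([ 0.4595, -0.0347,  0.092 ])] [ 0.53020352 -0.24843812  0.062     ]
[191.27642817 259.22487828] [ 0.47883626 -0.03617703  0.78247303]
```

View pics/c.png

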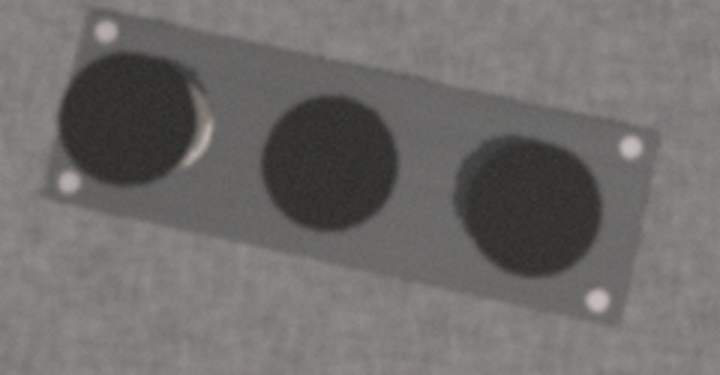

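>>> {"name": "play_rows", "arguments": {"increments": [{"hand": 100, "tx": 0.15, "ty": 0.035, "tz": 0, "rx": 0, "ry": 0, "rz": 0}, {"hand": 100, "tx": 0.3, "ty": 0.07, "tz": 0, "rx": 0, "ry": 0, "rz": 0}, {"hand": 100, "tx": 0.32, "ty": 0.07, "tz": -0.13, "rx": 0, "ry": 0, "rz": 0}, {"hand": 100, "tx": 0.32, "ty": 0.07, "tz": -0.26, "rx": 0, "ry": 0, "rz": 0}, {"hand": 100, "tx": 0.32, "ty": 0.07, "tz": -0.37, "rx": 0, "ry": 0, "rz": 0}, {"hand": 100, "tx": 0.32, "ty": 0.07, "tz": -0.37, "rx": 0, "ry": 0, "rz": 0}, {"hand": 100, "tx": 0.32, "ty": 0.07, "tz": -0.37, "rx": 0, "ry": 0, "rz": 0}, {"hand": 100, "tx": 0.32, "ty": 0.07, "tz": -0.37, "rx": 0, "ry": 0, "rz": 0}, {"hand": 100, "tx": 0.32, "ty": 0.07, "tz": -0.37, "rx": 0, "ry": 0, "rz": 0}, {"hand": 100, "tx": 0.32, "ty": 0.07, "tz": -0.37, "rx": 0, "ry": 0, "rz": 0}], "grip_force": 60}}

```text
t: 2.7
eef_pos: [0.5326, -0.2643, 0.1225]
tcp_rot: [0.001, 0.994, 0.114, 0.001]
wrist_force: [-0.1, 0.3, 0.3]
width: 0.0855
grip_force: 0.0
```

```bash
python3 - <<'E'
from h import *
s=ctrl.observe();print(s["t"],s["eef_pos"],s["tcp_rot"])
_,P=look("wrist",["weight_center"],"w2.png")
print(proj(P,s["eef_pos"]),proj(P,[.532,-.2585,.062]))
E
```

```text
2.7 [ 0.53255629 -0.26431384  0.12245274] [0.00102933 0.99353128 0.11354641 0.00132209]
wrist weight_center 0.73 [ 0.4593 -0.2985  0.0345] px 335 341
wrist weight_center 0.62 [ 0.5354 -0.2576  0.0299] px 304 233
wrist weight_center 0.6 [ 0.5142 -0.1699  0.0354] px 170 236
[312.88705451 304.44875178] [303.53693611 254.60936883]
```

View pics/w2.png

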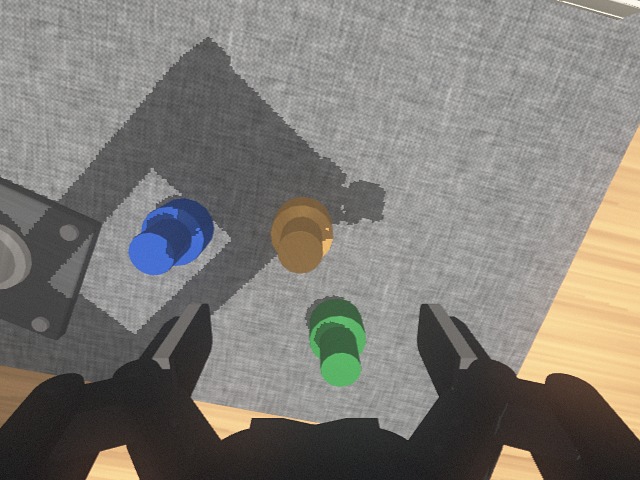

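>>> {"name": "play_rows", "arguments": {"increments": [{"hand": 100, "tx": 0.005, "ty": 0.02, "tz": -0.1, "rx": 0, "ry": 0, "rz": 0}, {"hand": 100, "tx": 0.005, "ty": 0.02, "tz": -0.2, "rx": 0, "ry": 0, "rz": 0}, {"hand": 100, "tx": 0.005, "ty": 0.02, "tz": -0.285, "rx": 0, "ry": 0, "rz": 0}, {"hand": 100, "tx": 0.005, "ty": 0.02, "tz": -0.285, "rx": 0, "ry": 0, "rz": 0}, {"hand": 20, "tx": 0.005, "ty": 0.02, "tz": -0.285, "rx": 0, "ry": 0, "rz": 0}, {"hand": 20, "tx": 0.005, "ty": 0.02, "tz": -0.285, "rx": 0, "ry": 0, "rz": 0}, {"hand": 20, "tx": 0.005, "ty": 0.02, "tz": -0.285, "rx": 0, "ry": 0, "rz": 0}, {"hand": 20, "tx": 0.005, "ty": 0.02, "tz": -0.285, "rx": 0, "ry": 0, "rz": 0}, {"hand": 20, "tx": 0.005, "ty": 0.02, "tz": -0.285, "rx": 0, "ry": 0, "rz": 0}, {"hand": 20, "tx": 0.005, "ty": 0.02, "tz": -0.285, "rx": 0, "ry": 0, "rz": 0}], "grip_force": 60}}

```text
t: 3.8
eef_pos: [0.534, -0.2578, 0.0364]
tcp_rot: [0.001, 0.994, 0.114, 0.001]
wrist_force: [-0.7, 2.0, 6.4]
width: 0.0256
grip_force: 58.4
```

>>> {"name": "play_rows", "arguments": {"increments": [{"hand": 20, "tx": 0, "ty": 0, "tz": 0.1, "rx": 0, "ry": 0, "rz": 0}, {"hand": 20, "tx": 0, "ty": 0, "tz": 0.25, "rx": 0, "ry": 0, "rz": 0}, {"hand": 20, "tx": 0, "ty": 0, "tz": 0.4, "rx": 0, "ry": 0, "rz": 0}, {"hand": 20, "tx": -0.03, "ty": 0.1, "tz": 0.42, "rx": 0, "ry": 0, "rz": 0}, {"hand": 20, "tx": -0.08, "ty": 0.24, "tz": 0.42, "rx": 0, "ry": 0, "rz": 0}, {"hand": 20, "tx": -0.13, "ty": 0.38, "tz": 0.42, "rx": 0, "ry": 0, "rz": 0}, {"hand": 20, "tx": -0.18, "ty": 0.52, "tz": 0.42, "rx": 0, "ry": 0, "rz": 0}, {"hand": 20, "tx": -0.22, "ty": 0.66, "tz": 0.42, "rx": 0, "ry": 0, "rz": 0}, {"hand": 20, "tx": -0.247, "ty": 0.737, "tz": 0.42, "rx": 0, "ry": 0, "rz": 0}, {"hand": 20, "tx": -0.247, "ty": 0.737, "tz": 0.42, "rx": 0, "ry": 0, "rz": 0}], "grip_force": 70}}

```text
t: 4.8
eef_pos: [0.4574, -0.0335, 0.1602]
tcp_rot: [-0.001, 0.993, 0.115, -0.001]
wrist_force: [-0.3, -0.9, -4.6]
width: 0.0253
grip_force: 69.9
```

```bash
python3 - <<'E'
from h import *
s=ctrl.observe();print(s["t"],s["eef_pos"],s["width"])
for c in("top","side"):
    _,P=look(c,["weight_center","pad_left","pad_middle","pad_right"],c+"3.png")
a,_=look("wrist",["weight_center","pad_left","pad_middle","pad_right"])
b=cv2.imread("pics/side3.png")
cv2.imwrite("pics/d.png",np.hstack([cv2.resize(a[:,:,::-1],(400,300)),b[130:430,150:550]]))
E
```

```text
4.8 [ 0.45737432 -0.03349515  0.16021885] 0.025259671970467298
top weight_center 0.71 [ 0.4551 -0.2993  0.0351] px 492 287
top weight_center 0.43 [ 0.5101 -0.1675  0.0297] px 408 255
side weight_center 0.94 [ 0.5143 -0.165   0.0325] px 324 203
side weight_center 0.71 [ 0.4552 -0.0412  0.1533] px 357 187
side weight_center 0.47 [ 0.4557 -0.2995  0.0295] px 354 170
side pad_middle 0.73 [0.4858 0.0675 0.089 ] px 335 256
side pad_right 0.23 [0.4876 0.068  0.0903] px 334 256
wrist weight_center 0.93 [ 0.4594 -0.0392  0.1523] px 317 295
wrist weight_center 0.81 [ 0.4614 -0.2997  0.0313] px 619 289
wrist weight_center 0.66 [ 0.5144 -0.1693  0.0352] px 500 194
```

View pics/d.png

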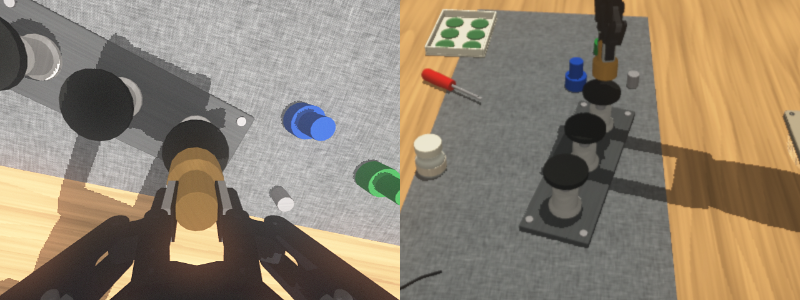

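>>> {"name": "play_rows", "arguments": {"increments": [{"hand": 20, "tx": 0.002, "ty": 0, "tz": -0.05, "rx": 0, "ry": 0, "rz": 0}, {"hand": 20, "tx": 0.002, "ty": 0, "tz": -0.09, "rx": 0, "ry": 0, "rz": 0}, {"hand": 20, "tx": 0.002, "ty": 0, "tz": -0.113, "rx": 0, "ry": 0, "rz": 0}, {"hand": 20, "tx": 0.002, "ty": 0, "tz": -0.113, "rx": 0, "ry": 0, "rz": 0}, {"hand": 20, "tx": 0.002, "ty": 0, "tz": -0.113, "rx": 0, "ry": 0, "rz": 0}, {"hand": 80, "tx": 0.002, "ty": 0, "tz": -0.113, "rx": 0, "ry": 0, "rz": 0}, {"hand": 80, "tx": 0.002, "ty": 0, "tz": -0.113, "rx": 0, "ry": 0, "rz": 0}, {"hand": 80, "tx": 0.002, "ty": 0, "tz": -0.113, "rx": 0, "ry": 0, "rz": 0}, {"hand": 80, "tx": 0.002, "ty": 0, "tz": -0.113, "rx": 0, "ry": 0, "rz": 0}, {"hand": 80, "tx": 0.002, "ty": 0, "tz": -0.113, "rx": 0, "ry": 0, "rz": 0}], "grip_force": 70}}

```text
t: 6.55
eef_pos: [0.4597, -0.0364, 0.1272]
tcp_rot: [0.0, 0.994, 0.114, 0.0]
wrist_force: [-0.4, 0.1, -0.0]
width: 0.0682
grip_force: 0.0
```

>>> {"name": "play_rows", "arguments": {"increments": [{"hand": 80, "tx": 0, "ty": 0, "tz": 0.1, "rx": 0, "ry": 0, "rz": 0}, {"hand": 80, "tx": 0, "ty": 0, "tz": 0.2, "rx": 0, "ry": 0, "rz": 0}, {"hand": 80, "tx": 0, "ty": 0, "tz": 0.3, "rx": 0, "ry": 0, "rz": 0}, {"hand": 80, "tx": 0, "ty": 0, "tz": 0.3, "rx": 0, "ry": 0, "rz": 0}, {"hand": 80, "tx": 0, "ty": 0, "tz": 0.3, "rx": 0, "ry": 0, "rz": 0}, {"hand": 80, "tx": 0, "ty": 0, "tz": 0.3, "rx": 0, "ry": 0, "rz": 0}, {"hand": 80, "tx": 0, "ty": 0, "tz": 0.3, "rx": 0, "ry": 0, "rz": 0}, {"hand": 80, "tx": 0, "ty": 0, "tz": 0.3, "rx": 0, "ry": 0, "rz": 0}, {"hand": 80, "tx": 0, "ty": 0, "tz": 0.3, "rx": 0, "ry": 0, "rz": 0}, {"hand": 80, "tx": 0, "ty": 0, "tz": 0.3, "rx": 0, "ry": 0, "rz": 0}]}}

```text
t: 7.55
eef_pos: [0.4594, -0.0364, 0.2165]
tcp_rot: [-0.0, 0.994, 0.114, -0.0]
wrist_force: [0.1, -1.1, 1.0]
width: 0.0684
grip_force: 0.0
```

```bash
cat > chk.py <<'E'
from h import *
import sys
n=sys.argv[1]
s=ctrl.observe();print(s["t"],s["eef_pos"],s["width"])
a,PS=look("side",["weight_center"],"s%s.png"%n)
b,PW=look("wrist",["weight_center"])
cv2.imwrite("pics/d%s.png"%n,np.hstack([cv2.resize(b[:,:,::-1],(400,300)),cv2.resize(a[130:330,200:467,::-1],(400,300),interpolation=cv2.INTER_CUBIC)]))
p=[float(v) for v in sys.argv[2:4]]
for dz in(0,.004,.008,.020): print(dz,"weight top side",proj(PS,[*p,.154-dz]).round(1),"centre",proj(PS,[*p,.123-dz]).round(1),"wrist top",proj(PW,[*p,.154-dz]).round(1))
E
python3 chk.py 4 .4595 -.036
```

```text
7.55 [ 0.45935852 -0.03636146  0.21653756] 0.06838022752984127
side weight_center 0.59 [ 0.4548 -0.0382  0.0998] px 355 214
side weight_center 0.57 [ 0.4543 -0.295   0.0286] px 354 172
wrist weight_center 0.92 [ 0.5132 -0.1707  0.0344] px 470 184
wrist weight_center 0.68 [ 0.4584 -0.301   0.0374] px 578 269
0 weight top side [354.9 189.1] centre [353.8 204.1] wrist top [312.8 254. ]
0.004 weight top side [354.7 191.1] centre [353.7 206. ] wrist top [312.8 251.7]
0.008 weight top side [354.6 193. ] centre [353.6 207.9] wrist top [312.8 249.5]
0.02 weight top side [354.2 198.9] centre [353.2 213.5] wrist top [312.9 243.3]
```

View pics/d4.png

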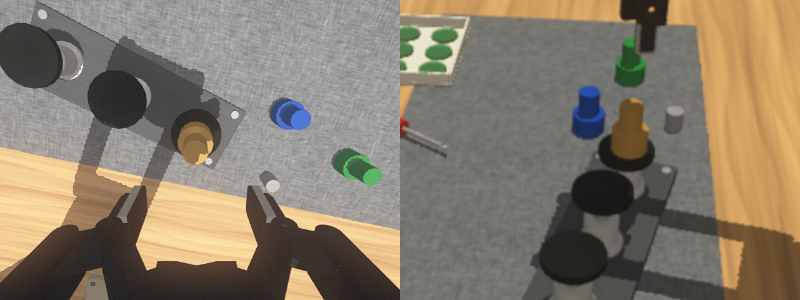

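```bash
python3 - <<'E'
from h import *
th=np.linspace(0,2*np.pi,60);out=[]
for c,f,wd in(("wrist",4,100),("side",6,66)):
    im=eyes.get_image(c)[:,:,::-1];P=eyes.camera_params(c)
    o=proj(P,[.4595,-.036,.09]).astype(int)-np.array([wd//2,wd//2])
    k=cv2.resize(np.ascontiguousarray(im[o[1]:o[1]+wd,o[0]:o[0]+wd]),(400,400),interpolation=cv2.INTER_CUBIC);k2=k.copy()
    for r,z,col in((.034,.072,(0,255,0)),(.022,.1,(255,0,255)),(.014,.134,(255,255,0))):
        q=np.array([(proj(P,[.4595+r*np.cos(t),-.036+r*np.sin(t),z])-o)*400/wd for t in th])
        cv2.polylines(k2,[q.astype(int)],True,col,1)
    out.append(k2)
cv2.imwrite("pics/e.png",np.hstack(out))
E
```

```text
(no output)
```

View pics/e.png

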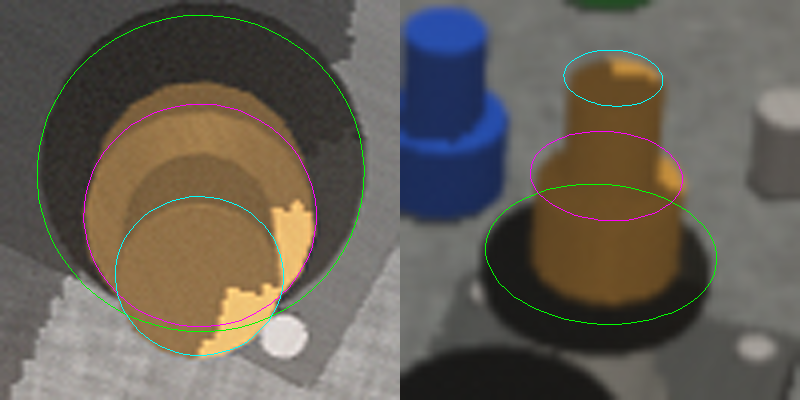

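```bash
python3 -c "
from bench import ctrl
print(ctrl.sign_off())"
```

```text
the job is handed in; nothing more can be done
None
```

The right plunger is the soft one. The brass weight sank about 20 mm on this first pad tried, so I didn't test the other two. I left it standing upright there, about 3 mm off the pad's centre and not corrected, with the gripper clear, and handed the job in at about 8 s.

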